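# Close a dental training jaw, then open it four clicks and hold it

## Robot

A 6-joint arm with a two-finger parallel gripper is mounted at the origin on the work surface. World frame = base frame: x ahead of the robot, y to its left, z up, the work surface at z = 0. Lengths are in m, angles in rad, forces in N, time in s.
With the tool pointing down it reaches from about 0.225 to 0.875 m from the base axis. Payload 3.4 kg.
Tool frame: the origin (TCP) lies midway between the tips of the shut fingers; the grasp point (between the pads) lies 19 mm behind it; x points along the fingers, z is the direction in which the jaws open and shut, and the axes are right-handed (so a half turn about x gives the same grasp; the last joint's range is limited). The gripper opens to 85 mm and grips with 20 to 120 N. Pads are 22 mm wide; open, the fingers measure 114 mm over their backs; the gripper's body (76 mm by 85 mm) begins 54 mm behind the grasp point. The pads swing forward as they close: fully open they stand 13 mm farther back than shut.
Start: joints at [-0.121, 0.276, 1.505, -0, 1.361, -0.121], TCP at [0.575, -0, 0.231] pointing down, gripper open.
Joint ranges: [-2.89, 2.89], [-0.75, 2.08], [0.22, 2.7], [-1.18, 4.32], [0.11, 2.71], [-2.7, 2.7]. Speed limits (rad/s): [2.57, 2.57, 3.14, 3.14, 3.14, 3.14].

## Interface

Orientations are given as a unit quaternion [w, x, y, z].
In Python, from rig import manip, eyes gives the robot as it stands. The module is installed in compiled form; this text tells all that it offers.
- The arm moves only by the shell command python3 -m crank 'ROWS' [FORCE]. ROWS is JSON, a list of rows, each a list of 7 numbers: the shift along the tool's x, y, z in cm, then the turn, a rotation vector about the tool's x, y, z in degrees, then the finger opening in cm, from 0 to 8.54. A call has 1 to 5 rows; each row is the pose to reach, as a shift and turn from the pose commanded when the call began, along the tool's axes at that moment; what a row does not reach only later rows make up. A row lasts 1/8 s, in which the tool goes at most 62.5 mm and 10.7 degrees, less where a joint would pass 70% of its speed; a pose out of reach is approached as far as the arm can. A call with a gripper value outside its range is refused whole. The fingers move at their own pace and stop on an object; FORCE is the grip in N (left out, the last holds). Time passes only in rows, so rows that repeat a pose let the fingers close. It gives the time, the measured TCP pose, the force and the opening at its end, in the units of the state.
- manip.get_state(): the state, without advancing time (a new reading comes with each control period).
- eyes.get_image(name): name is "scene" or "side" or "wrist"; returns a dict with "color" (480x640x3 uint8, blue, green, red), "z_map" (480x640 float32, m along the optical axis (not along the pixel's ray), 0 where there is no reading), "vertical_fov" (degrees; the focal length in pixels is half the picture's height over the tangent of half this angle, whatever the lens; pixels are square), "cx", "cy" (the principal point, pixels), "eye" and "attitude" of the camera in the world. Camera axes: x right, y up, looking along -z (the intrinsics and any distortion apply to the point x, -y, -z); pixel columns grow to the right and rows downward; lengths in m; the calibration is good to about 2 mm. A picture is of the moment at which its call begins.
- manip.sign_off(): hands the job in, once; it reports no verdict.
The state is a dict: "clock": time; "qpos": joint angles; "qd": joint speeds; "effort": joint torques, N m; "position": TCP position; "ee_rot": TCP orientation; "contact_force": force on the tool from outside, world axes, zero at the start; "moment": the same for the moment, N m; "width": finger opening in m.
Only numpy, scipy, OpenCV 4.12 (cv2) and the standard library are available. Lean on these libraries where they do the work, as an engineer would, in place of code of your own. Each camera call takes 0.05 s, during which the arm holds its last target.

## Task

The jaw simulator has been left gaping. Press the red release button and keep it down until the upper jaw has dropped fully shut, let the button come up, then raise the jaw by its blue handle exactly four clicks of the ratchet and keep hold of the handle: finish while still holding it there, steady, ready for the trainee to drill. Leave the other things on the table where they are.

Things in the scene. Friction and masses are not known exactly. Their poses are not given: they have to be found in the camera images.
- jaw_handle (a point): Blue round handle bar, 12 mm thick, 72 mm long, at the free end of the upper jaw; this point is its middle. y runs along the bar, parallel to the hinge; x points along the jaw towards the hinge, level when shut, tilting as the jaw rises. Behind it a finger gap 36 mm deep, 60 mm wide, up to the jaw's metal plate; free in front. Shut, its middle is 97 mm above the table, 80 mm of free air below.
- jaw_hinge (a point): Middle of the jaw's hinge axis, 85 mm above the table. Its y axis is the hinge axis; x is level and points away from the handle. Shut, the bar's middle is 165 mm in front of it (-x) and 12 mm higher. The simulator is a fixed white base plate, 200 by 150 mm, with a fixed lower and a hinged upper jaw, pink gums and ivory teeth.
- upper (a joint): Opening of the upper jaw, rad: 0 = shut, grows as the handle rises, end stop 0.82. A one-way ratchet keeps it from falling. A click is 0.10 rad (16 mm at the handle): first at 0.10, fourth at 0.40, fifth at 0.50. Before each click the handle grows 2 to 4 N heavier, then gives way as the pawl snaps in. Starts at six to eight clicks. Its weight is 1 to 3 N at the handle.
- release_top (a point): Centre of the top face of the red round release button, 24 mm in diameter, 117 mm above the table, on the ratchet's guide post (20 by 18 mm) beside the hinge. In the frame of jaw_hinge it stands at x = 22 mm, y = -64 mm. It is pressed straight down.
- release (a joint): How far the release button is down, m: 0 = up, 0.006 = fully down; its spring gives 4.5 N (up) to 6.5 N (down). Beyond about 0.004 the jaw is free and falls shut by its own weight in about a second; it is caught by the next click if the button comes up on the way. The button also dips about 2 mm by itself before every click.
- wrench_mid (a point): Middle of a loose steel implant ratchet wrench, 100 mm long, lying on the table on the other side of the simulator: a bystander.
- stand_mid (a point): Middle of a small clear plastic implant stand, 24 by 30 mm and 44 mm tall, standing loose beside the simulator, on the button side: a bystander.
- stone_mid (a point): Middle of a loose stone and pink jaw model, about 65 by 66 mm and 36 mm tall: a bystander.
- mirror_mid (a point): Middle of a loose mouth mirror, 168 mm long, 8 mm thick: a bystander.
- tray_mid (a point): Middle of a shallow loose steel instrument tray, 200 by 100 mm, 22 mm tall: a bystander.
- jar_mid (a point): Middle of a small clear jar with a white cap, 38 mm wide, 42 mm tall: a bystander.

How it is judged:
By the outcome, as a careful person would: the job done as asked, in the order asked, and still so for the second after the job is handed in, while the arm keeps its last pose, push and grip.
It also fails if it takes over 64 s, if anything falls off the work surface, if the arm or the gripper's body presses on something with over 40 N, if the wrist force passes 120 N, or if a joint passes its speed limit or range.

## Working session

There is one attempt and no reset: what is moved stays moved. The work goes in short steps, Python scripts to look and compute and a shell command to move; the robot and the scene stay as the last step left them, time stands still between calls to the robot, and variables do not carry over. Pictures are saved under pics/ and viewed, and the job is handed in when it is done.

```bash
mkdir -p pics
cat > h.py <<'E'
import numpy as np, cv2
from rig import manip, eyes
from scipy.spatial.transform import Rotation as R
def quat(q): return R.from_quat([q[1],q[2],q[3],q[0]])
def shot(name,fn):
    im=eyes.get_image(name); cv2.imwrite('pics/'+fn,im['color']); return im
def pts(im):
    z=im['z_map']; h,w=z.shape; f=h/2/np.tan(np.radians(im['vertical_fov'])/2)
    u,v=np.meshgrid(np.arange(w),np.arange(h))
    P=np.stack([(u-im['cx'])/f*z,-(v-im['cy'])/f*z,-z],-1)
    a=np.array(im['attitude']); Rm=quat(a).as_matrix() if a.size==4 else a
    return P@Rm.T+np.array(im['eye'])
E
python3 - <<'E'
from h import *
print(manip.get_state())
for n in ['scene','side','wrist']:
    im=shot(n,n+'0.png'); print(n,{k:v for k,v in im.items() if k not in('color','z_map')},(im['z_map']>0).mean())
    np.savez('/tmp/'+n+'0.npz',P=pts(im),c=im['color'])
E
```

```text
{'clock': 0.0, 'qpos': array([-1.20993829e-01,  2.76593460e-01,  1.50618033e+00, -1.47938236e-05,
        1.36070628e+00, -1.20987912e-01]), 'qd': array([-0.00173414, -0.00107321, -0.00172431,  0.0015713 , -0.00030384,
       -0.00012556]), 'effort': array([ 6.20495921e-04, -4.16768074e+01, -2.45808578e+01, -1.52056768e-04,
        1.11346930e-02,  1.69860516e-05]), 'position': array([5.74444242e-01, 6.04197501e-05, 2.30421797e-01]), 'ee_rot': array([7.06443427e-01, 7.64598273e-05, 7.07769505e-01, 7.44669213e-05]), 'contact_force': array([-0.40087938, -0.22720265,  0.13797278]), 'moment': array([-0.01948281, -0.03586499, -0.00306946]), 'width': 0.08549164296102935}
scene {'vertical_fov': 45.74641190653378, 'cx': 321.5697082030689, 'cy': 236.12420510508147, 'eye': array([1.03163957, 0.59582736, 0.98474265]), 'attitude': array([0.31892059, 0.12177303, 0.31763891, 0.88462789])} 0.995947265625
side {'vertical_fov': 50.910577980533446, 'cx': 321.3014547155857, 'cy': 243.31502688807592, 'eye': array([ 0.00423795, -0.54760843,  0.73052799]), 'attitude': array([ 0.83678318,  0.40214376, -0.16148216, -0.33466076])} 0.9960188802083333
wrist {'vertical_fov': 60.437749369622345, 'cx': 319.50595802515136, 'cy': 238.11917180241068, 'eye': array([0.57542065, 0.08126942, 0.37392418]), 'attitude': array([ 9.87129266e-01, -1.59921444e-01,  7.83097034e-04, -5.75777000e-04])} 0.9958170572916667
```

View pics/scene0.png

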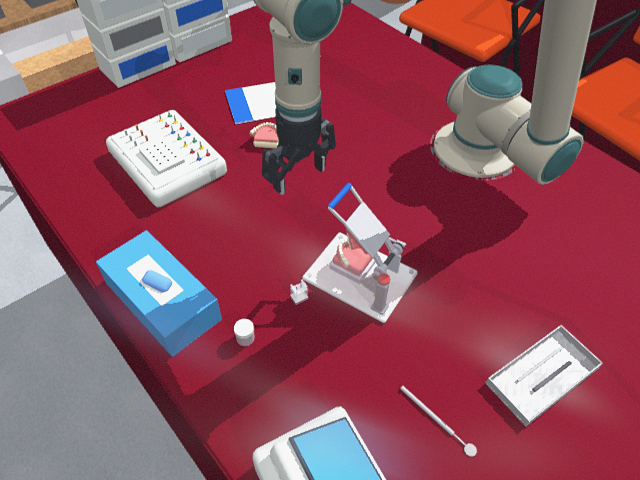

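View pics/side0.png

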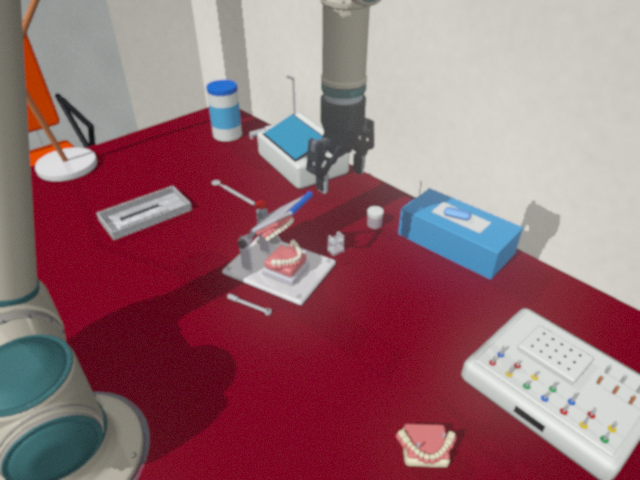

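View pics/wrist0.png

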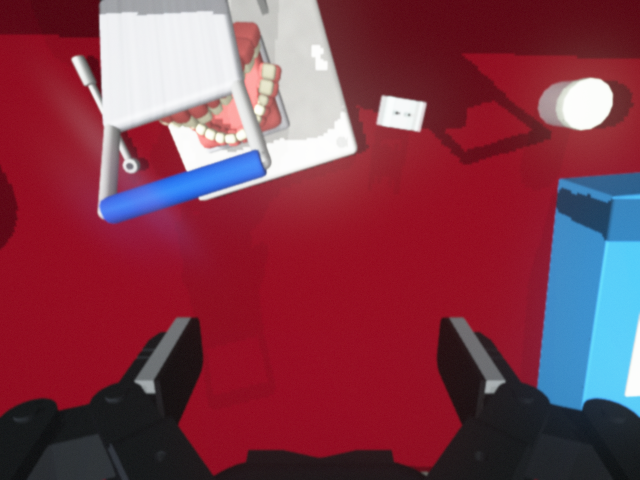

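The views show the simulator with the blue handle in wrist view at about (185,187) and scene view at (343,195), and the red button in scene view at about (384,279). The clear stand sits on the button side. Next I'll measure them.

Run:
```python
from h import *
for n,box in [('scene',(300,420,170,310)),('side',(230,340,180,260)),('wrist',(90,280,140,230))]:
    d=np.load(f'/tmp/{n}0.npz'); P,c=d['P'],d['c']; hsv=cv2.cvtColor(c,cv2.COLOR_BGR2HSV)
    m=np.zeros(c.shape[:2],bool); m[box[2]:box[3],box[0]:box[1]]=1
    H,S,V=hsv[...,0],hsv[...,1],hsv[...,2]
    b=m&(H>100)&(H<130)&(S>130)&(V>80)&(P[...,2]>.1)
    q=P[b]; mu=q.mean(0); U=np.linalg.svd(q-mu,full_matrices=False)[2][0]; t=(q-mu)@U
    print(n,'blue',b.sum(),mu.round(4),U.round(3),np.percentile(t,[1,99]).round(4), 'mid',(mu+U*np.percentile(t,[1,99]).mean()).round(4))
    r=m&((H<8)|(H>172))&(S>150)&(V>100)&(P[...,2]>.107)&(P[...,2]<.13)
    if r.sum():
        k,l,s,ce=cv2.connectedComponentsWithStats(r.astype(np.uint8))
        for i in range(1,k):
            if s[i,4]>8:
                q=P[l==i]; print('  red',s[i],ce[i].round(0),q.mean(0).round(4),q.min(0).round(4),q.max(0).round(4))
    # base plate white at low height
    w=(S<40)&(V>150)&(P[...,2]>.004)&(P[...,2]<.025)&(abs(P[...,0]-.55)<.2)&(abs(P[...,1]-.2)<.2)
    k,l,s,ce=cv2.connectedComponentsWithStats(w.astype(np.uint8))
    i=1+np.argmax(s[1:,4]); q=P[l==i][:,:2].astype(np.float32); print('  plate',s[i],cv2.minAreaRect(q),np.median(P[l==i][:,2]))
d=cv2.resize(cv2.imread('pics/scene0.png')[160:340,260:460],None,fx=4,fy=4 if 0 else 3.3); cv2.imwrite('pics/crop0.png',d[:600,:800])
```

```text
scene blue 168 [0.5202 0.0529 0.2104] [0.501 0.504 0.704] [-0.0291  0.0175] mid [0.5173 0.05   0.2063]
  red [386 275   4   6  13] [388. 278.] [0.5298 0.2061 0.1173] [0.5251 0.2004 0.1143] [0.5372 0.21   0.1209]
  plate [ 303  233  114   90 3019] ((0.5073337554931641, 0.11413587629795074), (0.15156620740890503, 0.1994011551141739), 17.397859573364258) 0.012468544632164291
side blue 112 [0.5123 0.0387 0.2093] [-0.564 -0.622  0.543] [-0.0351  0.0172] mid [0.5174 0.0442 0.2044]
  red [256 201  11   7  71] [261. 204.] [0.5356 0.1978 0.1146] [0.5246 0.1865 0.1091] [0.5474 0.2145 0.1183]
  plate [ 225  237  110   67 2478] ((0.5065512657165527, 0.11120970547199249), (0.1501285284757614, 0.19930849969387054), 16.949764251708984) 0.011212687353595818
wrist blue 4458 [0.5183 0.0477 0.2068] [-0.94  -0.306 -0.15 ] [-0.0338  0.0349] mid [0.5177 0.0475 0.2067]
  plate [  204     0   153   197 11901] ((0.5193129777908325, 0.0859285220503807), (0.14303380250930786, 0.14238876104354858), 17.241586685180664) 0.012799831529892614
```

View pics/crop0.png

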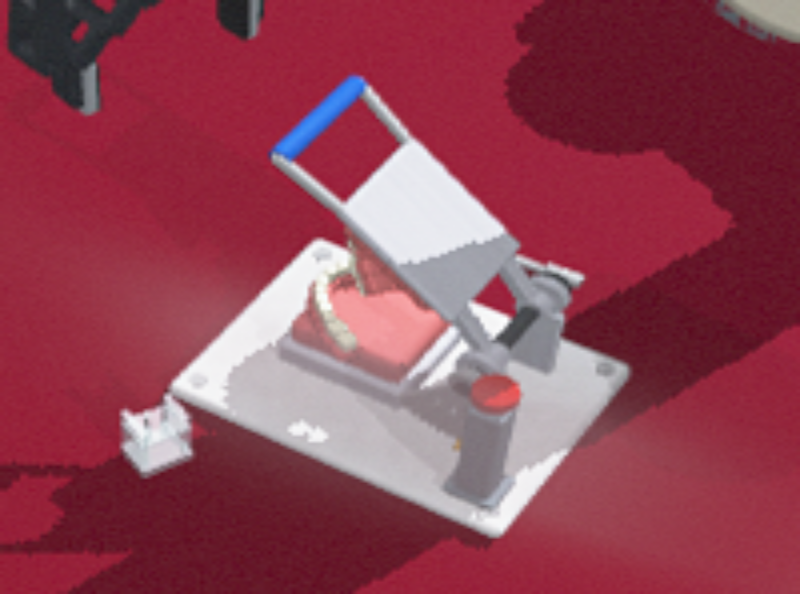

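Run:
```python
from h import *
yaw=np.radians(17.2); X=np.array([-np.sin(yaw),np.cos(yaw)]); Y=np.array([-X[1],X[0]])
for n,box,zz in [('scene',(365,405,262,292),.117),('side',(240,275,190,215),.117)]:
    d=np.load(f'/tmp/{n}0.npz'); c=d['c']; hsv=cv2.cvtColor(c,cv2.COLOR_BGR2HSV)
    H,S,V=hsv[...,0].astype(int),hsv[...,1],hsv[...,2]
    im=eyes.get_image(n); f=240/np.tan(np.radians(im['vertical_fov'])/2); Rm=quat(im['attitude']).as_matrix()
    P=d['P']; m=np.zeros(c.shape[:2],bool); m[box[2]:box[3],box[0]:box[1]]=1
    r=m&((H<8)|(H>172))&(S>150)&(V>100)&(P[...,2]>.09)
    ys,xs=np.nonzero(r); print(n,r.sum(),xs.min(),xs.max(),ys.min(),ys.max())
    D=np.stack([(xs-im['cx'])/f,-(ys-im['cy'])/f,-np.ones(len(xs))],-1)@Rm.T; e=im['eye']
    G=e+D*((zz-e[2])/D[:,2])[:,None]
    print(cv2.minEnclosingCircle(G[:,:2].astype(np.float32)),G.mean(0))
    z=cv2.resize(c[box[2]-8:box[3]+8,box[0]-8:box[1]+8],None,fx=12,fy=12,interpolation=0); cv2.imwrite(f'pics/btn_{n}.png',z[:600,:800])
for a in (.6,.65,.7,.75,.8):
    # handle rotated by a about hinge
    r=-(.165*np.cos(a)+.012*np.sin(a)) ; z=.085+.012*np.cos(a)+.165*np.sin(a)
    print(a,z.round(4),'hinge',(np.array([.5177,.0475])-r*X).round(4),'btn',(np.array([.5177,.0475])-r*X+.022*X-.064*Y).round(4))
```

```text
scene 15 384 389 274 280
((0.5308343172073364, 0.20210079848766327), 0.007533898111432791) [0.52996624 0.20518327 0.117     ]
side 74 244 271 198 211
((0.5252900123596191, 0.20152544975280762), 0.03422900289297104) [0.53348317 0.19483518 0.117     ]
0.6 0.1881 hinge [0.4754 0.1841] btn [0.5301 0.224 ]
0.65 0.1944 hinge [0.4767 0.1799] btn [0.5313 0.2199]
0.7 0.2005 hinge [0.4781 0.1754] btn [0.5327 0.2154]
0.75 0.2063 hinge [0.4796 0.1706] btn [0.5342 0.2106]
0.8 0.2117 hinge [0.4812 0.1655] btn [0.5358 0.2055]
```

View pics/btn_scene.png

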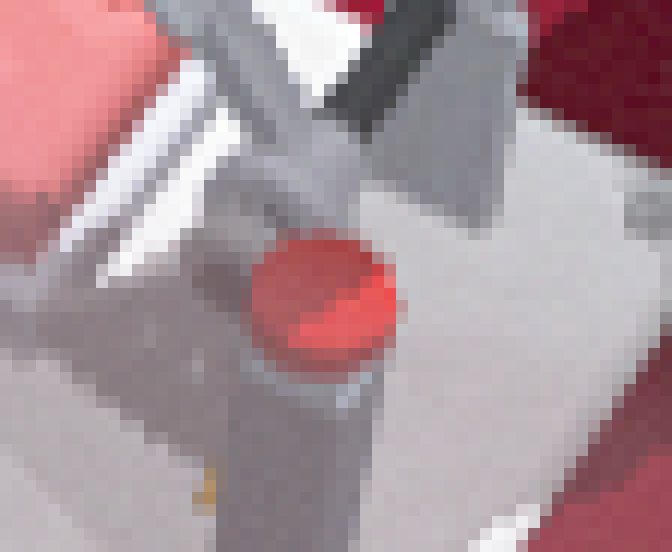

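View pics/btn_side.png

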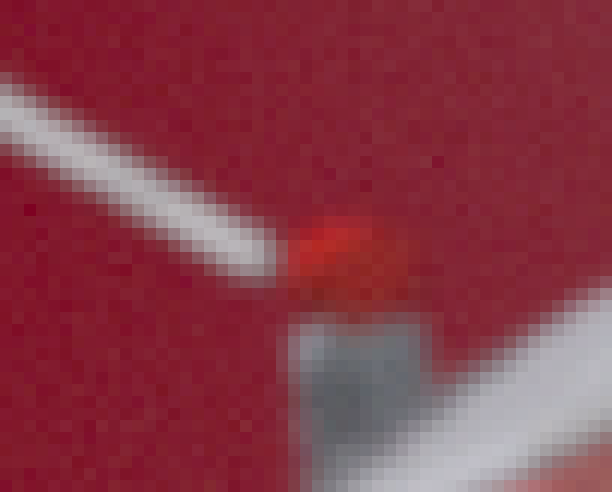

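Run:
```python
from h import *
for n,u,v in [('scene',383.6,278.1),('side',260.7,202.3)]:
    im=eyes.get_image(n); f=240/np.tan(np.radians(im['vertical_fov'])/2)
    D=quat(im['attitude']).as_matrix()@np.array([(u-im['cx'])/f,-(v-im['cy'])/f,-1]); e=im['eye']
    print(n,e+D*(.117-e[2])/D[2])
s=manip.get_state(); T=quat(s['ee_rot']).as_matrix(); print(s['clock'],s['position'],T.round(3))
```

```text
scene [0.53535522 0.20106907 0.117     ]
side [0.53728435 0.20118194 0.117     ]
0.35 [5.74901103e-01 1.88281118e-05 2.31114075e-01] [[-0. -0.  1.]
 [ 0.  1.  0.]
 [-1.  0. -0.]]
```

```bash
python3 -m crank '[[-6,0,0,0,0,0,0],[-7,5,-1,0,0,0,0],[-7,10.5,-2.5,0,0,0,0],[-7,16,-3.9,0,0,0,0],[-7,20.1,-3.9,0,0,0,0]]' 40
```

```text
clock: 0.98
position: [0.5348, 0.2031, 0.3018]
ee_rot: [0.707, -0.0, 0.707, 0.001]
contact_force: [0.7, 0.1, 0.1]
width: -0.0002
```

```bash
python3 -m crank '[[5,0,0,0,0,0,0],[10,0,0,0,0,0,0],[14,0,0,0,0,0,0],[16,0,0,0,0,0,0],[16,0,0,0,0,0,0]]'
python3 - <<'E'
from h import *
s=manip.get_state();print(s['position'],s['contact_force'],s['width'],s['qpos'])
for n in('scene','side','wrist'):
    im=shot(n,n+'1.png')
a=cv2.imread('pics/scene1.png')[170:320,290:450];b=cv2.imread('pics/side1.png')[150:270,200:328]
cv2.imwrite('pics/c1.png',np.hstack([cv2.resize(a,(400,375)),cv2.resize(b,(400,375))]))
E
```

```text
clock: 1.6
position: [0.5347, 0.2007, 0.1396]
ee_rot: [0.706, -0.0, 0.709, -0.0]
contact_force: [0.1, -0.1, -0.1]
width: -0.0001
[0.53474593 0.20069035 0.13960447] [ 0.09035922 -0.14681273 -0.11704256] -9.731436818167335e-05 [ 2.37259222e-01  3.37593020e-01  1.65319357e+00 -5.47335422e-05
  1.15494028e+00  2.37250685e-01]
```

View pics/c1.png

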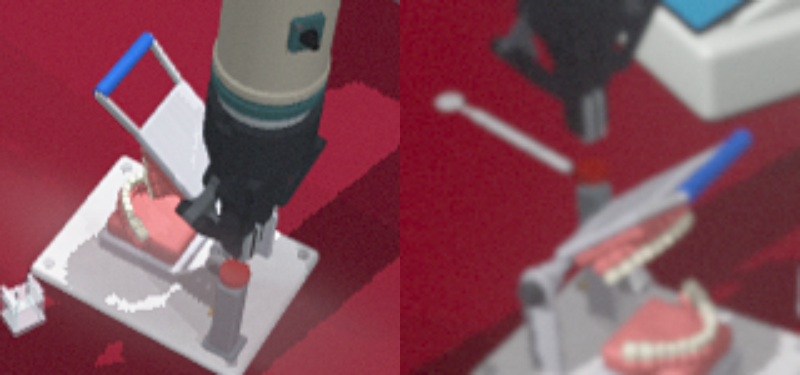

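The shut fingers are about 22 mm above the button in both crops (left (233,272), right (590,170)), and the jaw is still open. Pressing now.

```bash
python3 -m crank '[[1.2,0,0,0,0,0,0],[1.9,0,0,0,0,0,0],[2.2,0,0,0,0,0,0],[2.4,0,0,0,0,0,0],[2.4,0,0,0,0,0,0]]'
```

```text
clock: 2.38
position: [0.5361, 0.201, 0.1173]
ee_rot: [0.707, 0.0, 0.707, -0.0]
contact_force: [0.0, -0.3, 0.1]
width: -0.0001
```

```bash
python3 -m crank '[[0.2,0,0,0,0,0,0],[0.4,0,0,0,0,0,0],[0.55,0,0,0,0,0,0],[0.6,0,0,0,0,0,0],[0.6,0,0,0,0,0,0]]'
```

```text
clock: 3.0
position: [0.5365, 0.2011, 0.112]
ee_rot: [0.708, 0.0, 0.707, 0.0]
contact_force: [-0.1, -0.2, 6.0]
width: 0.0001
```

```bash
python3 -m crank '[[0.1,0,0,0,0,0,0],[0.2,0,0,0,0,0,0],[0.2,0,0,0,0,0,0],[0.2,0,0,0,0,0,0],[0.2,0,0,0,0,0,0]]'; python3 -m crank '[[0,0,0,0,0,0,0],[0,0,0,0,0,0,0],[0,0,0,0,0,0,0],[0,0,0,0,0,0,0],[0,0,0,0,0,0,0]]'
python3 - <<'E'
from h import *
for n in('scene','side'):
    im=shot(n,n+'2.png')
a=cv2.imread('pics/scene2.png')[170:320,290:450];b=cv2.imread('pics/side2.png')[150:310,200:371]
cv2.imwrite('pics/c2.png',np.hstack([cv2.resize(a,(400,375)),cv2.resize(b,(400,375))]))
E
```

```text
clock: 3.62
position: [0.5365, 0.2011, 0.1103]
ee_rot: [0.708, 0.0, 0.707, 0.0]
contact_force: [-0.6, -1.0, 6.6]
width: 0.0
clock: 4.25
position: [0.5365, 0.2011, 0.1103]
ee_rot: [0.708, 0.0, 0.707, 0.0]
contact_force: [-1.0, -1.5, 7.5]
width: -0.0001
```

View pics/c2.png

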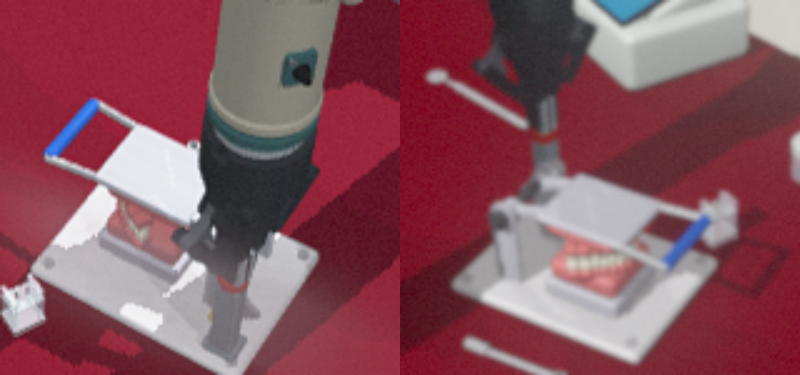

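The jaw has dropped: the handle is now at about (75,125) on the left and (690,240) on the right. I'll hold the button longer and check the bar's height.

```bash
python3 -m crank '[[0,0,0,0,0,0,0],[0,0,0,0,0,0,0],[0,0,0,0,0,0,0],[0,0,0,0,0,0,0],[0,0,0,0,0,0,0]]'
cat > bar.py <<'E'
from h import *
def bar(names=('scene','side'),tag='x'):
    H0=np.array([.4813,.161]); yaw=np.radians(17.2); X=np.array([-np.sin(yaw),np.cos(yaw)]);Y=np.array([-X[1],X[0]])
    for n in names:
        im=shot(n,f'{n}_{tag}.png'); P=pts(im); hsv=cv2.cvtColor(im['color'],cv2.COLOR_BGR2HSV)
        A,S,V=hsv[...,0],hsv[...,1],hsv[...,2]
        d=P[...,:2]-H0; lx=d@X; ly=d@Y
        b=(A>100)&(A<130)&(S>130)&(V>60)&(lx<-.08)&(lx>-.2)&(abs(ly)<.05)&(P[...,2]>.06)&(P[...,2]<.26)
        b=cv2.erode(b.astype(np.uint8),np.ones((2,2)))>0
        print(n,b.sum(),'world',np.median(P[b],0).round(4),'lx',np.median(lx[b]).round(4),'ly range',np.percentile(ly[b],[2,98]).round(4),'z max',np.percentile(P[b][:,2],[10,50,90]).round(4))
E
python3 -c "
from bar import *
bar(tag='3')"
```

```text
clock: 4.97
position: [0.5365, 0.2011, 0.1103]
ee_rot: [0.708, 0.0, 0.707, 0.0]
contact_force: [-1.5, -0.7, 6.9]
width: 0.0
scene 100 world [0.5313 0.0066 0.1023] lx -0.1619 ly range [-0.031   0.0321] z max [0.0995 0.1023 0.1043]
side 62 world [ 0.53   -0.0017  0.101 ] lx -0.1694 ly range [-0.026   0.0304] z max [0.0993 0.101  0.1028]
```

The bar's top is at z = 0.102, which matches shut (0.097 plus the 6 mm radius). Now I'll let the button up and retreat straight up.

```bash
python3 -m crank '[[-0.5,0,0,0,0,0,0],[-1.5,0,0,0,0,0,0],[-5,0,0,0,0,0,0],[-9,0,0,0,0,0,0],[-12,0,0,0,0,0,0]]'
python3 - <<'E'
from h import *
s=manip.get_state();print(s['position'],s['ee_rot'],s['qpos'],s['contact_force'])
E
```

```text
clock: 5.7
position: [0.5362, 0.201, 0.2309]
ee_rot: [0.707, 0.0, 0.707, 0.0]
contact_force: [0.1, 0.3, 0.5]
width: -0.0
[0.53615427 0.20103174 0.23091251] [7.07450877e-01 8.20256207e-05 7.06762509e-01 7.49842253e-05] [ 2.37236852e-01  2.71980111e-01  1.51153487e+00 -1.32702527e-05
  1.35707926e+00  2.37249618e-01] [0.09235257 0.30491072 0.50468856]
```

```bash
python3 -c "
from bar import *
bar(tag='4')
a=cv2.imread('pics/scene_4.png')[170:320,290:450];b=cv2.imread('pics/side_4.png')[150:310,200:371]
cv2.imwrite('pics/c4.png',np.hstack([cv2.resize(a,(400,375)),cv2.resize(b,(400,375))]))"
```

```text
scene 100 world [0.5313 0.0066 0.1019] lx -0.1619 ly range [-0.031   0.0313] z max [0.0992 0.1019 0.1049]
side 63 world [ 0.5331 -0.0008  0.1009] lx -0.1697 ly range [-0.027   0.0304] z max [0.0994 0.1009 0.1026]
```

View pics/c4.png

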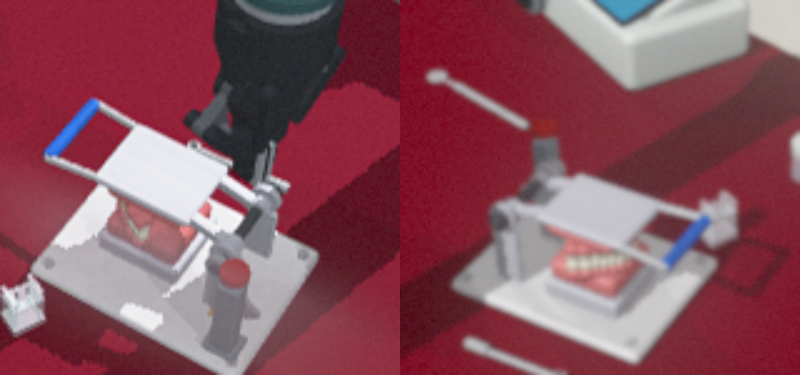

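Button up, jaw still shut at (75,125). Next I'll move above the bar, turning so the fingers straddle it.

```bash
python3 -m crank '[[0,-4,-0.1,10,0,0,3.4],[0,-8,-0.2,20,0,0,3.4],[0,-12,-0.4,30,0,0,3.4],[0,-16,-0.5,40,0,0,3.4],[0,-19.8,-0.6,50,0,0,3.4]]' && python3 -m crank '[[0,0,0,10,0,0,3.4],[0,0,0,20,0,0,3.4],[0,0,0,22.8,0,0,3.4],[0,0,0,22.8,0,0,3.4],[0,0,0,22.8,0,0,3.4]]'
python3 - <<'E'
from h import *
s=manip.get_state(); T=quat(s['ee_rot']).as_matrix(); print(T.round(3),s['qpos'].round(3))
yaw=np.radians(17.2); X=np.array([-np.sin(yaw),np.cos(yaw)])
im=shot('wrist','w5.png'); P=pts(im); hsv=cv2.cvtColor(im['color'],cv2.COLOR_BGR2HSV)
A,S,V=hsv[...,0],hsv[...,1],hsv[...,2]
b=(A>100)&(A<130)&(S>130)&(V>60)&(abs(P[...,0]-.53)<.06)&(abs(P[...,1])<.05)&(P[...,2]>.07)
q=P[b]; m=q.mean(0); t=np.linalg.svd(q[:,:2]-m[:2],full_matrices=False)[2][0]
r=cv2.minAreaRect(q[:,:2].astype(np.float32)); print(b.sum(),m,t,np.degrees(np.arctan2(t[1],t[0])),r, q[:,2].max())
d=T.T@(np.r_[np.array(r[0]),.097]-s['position']); print('tool-frame vector TCP->bar cm',d*100)
for n in('scene','side'): shot(n,n+'5.png')
E
```

```text
clock: 6.42
position: [0.5291, 0.0018, 0.2279]
ee_rot: [0.639, 0.3, 0.641, -0.301]
contact_force: [0.6, 0.6, -0.6]
width: 0.0336
clock: 7.05
position: [0.5296, 0.0031, 0.2286]
ee_rot: [0.569, 0.419, 0.57, -0.42]
contact_force: [0.3, -0.6, -0.0]
width: 0.0341
[[-0.001  0.955  0.296]
 [ 0.     0.296 -0.955]
 [-1.    -0.001 -0.001]] [-0.126  0.21   1.603 -0.     1.33   1.144]
1528 [0.5330718  0.00320354 0.10267027] [-0.95420754 -0.29914539] -162.59371960243845 ((0.5313960313796997, 0.002739506773650646), (0.07073447853326797, 0.01069524697959423), 16.93686866760254) 0.10573728365866697
tool-frame vector TCP->bar cm [13.1610627   0.17342523  0.09076698]
```

View pics/w5.png

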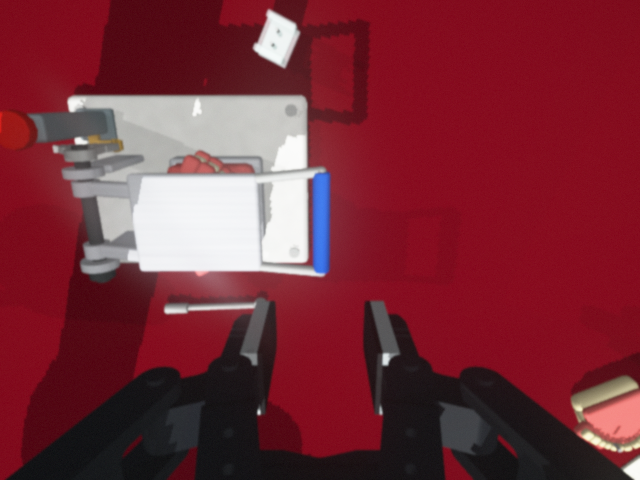

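The wrist view shows the bar at (321,222), upright in the picture and centred between the fingers (gap about 275 to 365). I'll descend.

```bash
python3 -m crank '[[5,0.1,0.1,0,0,0,3.4],[9,0.1,0.1,0,0,0,3.4],[12,0.1,0.1,0,0,0,3.4],[14,0.1,0.1,0,0,0,3.4],[15,0.1,0.1,0,0,0,3.4]]' && python3 -m crank '[[0,0,0,0,0,0,3.4],[0,0,0,0,0,0,3.4]]'
python3 - <<'E'
from h import *
for n in('scene','side'): shot(n,n+'6.png')
a=cv2.imread('pics/scene6.png')[150:300,270:430];b=cv2.imread('pics/side6.png')[150:310,220:391]
cv2.imwrite('pics/c6.png',np.hstack([cv2.resize(a,(400,375)),cv2.resize(b,(400,375))]))
E
```

```text
clock: 7.82
position: [0.5307, 0.0024, 0.0782]
ee_rot: [0.569, 0.419, 0.57, -0.42]
contact_force: [0.1, -0.2, 0.6]
width: 0.034
clock: 8.07
position: [0.5321, 0.0023, 0.0802]
ee_rot: [0.57, 0.42, 0.569, -0.419]
contact_force: [-0.0, -0.1, -0.5]
width: 0.0339
```

View pics/c6.png

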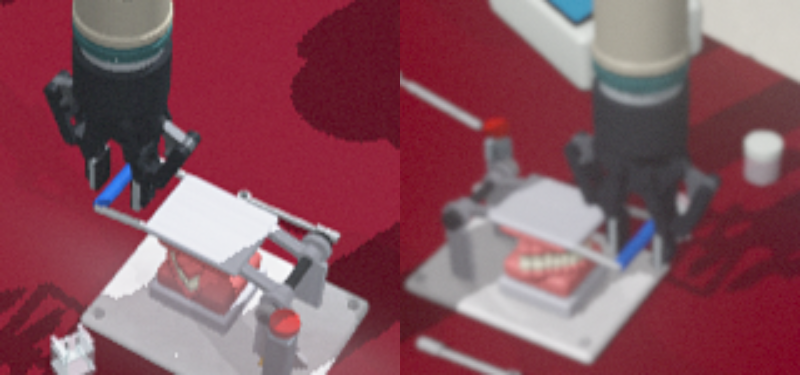

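The fingers straddle the bar in both views (left (118,185), right (640,240)). I'll close on it.

```bash
python3 -m crank '[[0,0,0,0,0,0,1],[0,0,0,0,0,0,0.5],[0,0,0,0,0,0,0.5],[0,0,0,0,0,0,0.5],[0,0,0,0,0,0,0.5]]' 60
python3 - <<'E'
from h import *
s=manip.get_state(); T=quat(s['ee_rot']).as_matrix(); print(s['position'],T.round(3)[:,2])
# plan: grasp point follows jaw arc; rotation about tool y
p0=np.array([-.165,.012])  # x,z in hinge frame
g=.019
for a in (.05,.1,.15,.2,.25,.3,.35,.4,.42,.44):
    # rotate: handle up -> x' = x cos + z sin ; z' = -x sin + z cos
    c,s_=np.cos(a),np.sin(a); M=np.array([[c,s_],[-s_,c]])
    t=(M@(p0+[0,-g]))-(p0+[0,-g])   # TCP displacement, x toward hinge, z up
    print(a,'tool x %.2f z %.2f cm'%(-t[1]*100,-t[0]*100),'rot %.1f deg'%np.degrees(a))
E
```

```text
clock: 8.8
position: [0.5316, 0.0027, 0.08]
ee_rot: [0.569, 0.42, 0.569, -0.419]
contact_force: [-1.6, 1.4, 6.0]
width: 0.0098
[0.53155701 0.00266224 0.0800127 ] [ 0.296 -0.955 -0.   ]
0.05 tool x -0.83 z 0.01 cm rot 2.9 deg
0.1 tool x -1.65 z -0.01 cm rot 5.7 deg
0.15 tool x -2.47 z -0.08 cm rot 8.6 deg
0.2 tool x -3.29 z -0.19 cm rot 11.5 deg
0.25 tool x -4.10 z -0.34 cm rot 14.3 deg
0.3 tool x -4.91 z -0.53 cm rot 17.2 deg
0.35 tool x -5.70 z -0.76 cm rot 20.1 deg
0.4 tool x -6.48 z -1.03 cm rot 22.9 deg
0.42 tool x -6.79 z -1.15 cm rot 24.1 deg
0.44 tool x -7.09 z -1.27 cm rot 25.2 deg
```

Holding (width 9.8 mm). I'll raise along the hinge arc, turning about −tool y. The table is the same from every start because the tool turns with the jaw.

```bash
python3 -m crank '[[-0.41,0,0,0,-1.4,0,0.5],[-0.83,0,0,0,-2.9,0,0.5],[-1.24,0,0,0,-4.3,0,0.5],[-1.65,0,0,0,-5.7,0,0.5],[-1.65,0,0,0,-5.7,0,0.5]]'; python3 -m crank '[[-0.2,0,0,0,-0.7,0,0.5],[-0.41,0,0,0,-1.4,0,0.5],[-0.41,0,0,0,-1.4,0,0.5]]'
```

```text
clock: 9.43
position: [0.5314, 0.0029, 0.0964]
ee_rot: [0.597, 0.398, 0.54, -0.44]
contact_force: [1.9, 2.3, -0.7]
width: 0.0099
clock: 9.8
position: [0.5313, 0.0031, 0.1]
ee_rot: [0.603, 0.393, 0.533, -0.445]
contact_force: [1.9, 4.6, -2.4]
width: 0.01
```

```bash
python3 -m crank '[[-0.41,0,0,0,-1.4,0,0.5],[-0.83,0,0,0,-2.9,0,0.5],[-0.83,0,0,0,-2.9,0,0.5],[-1.24,0,-0.03,0,-4.3,0,0.5],[-1.24,0,-0.03,0,-4.3,0,0.5]]'; python3 -m crank '[[-0.41,0,0,0,-1.4,0,0.5],[-0.83,0,0,0,-2.9,0,0.5],[-1.24,0,-0.03,0,-4.3,0,0.5],[-1.65,0,-0.01,0,-5.7,0,0.5],[-1.65,0,-0.01,0,-5.7,0,0.5]]'
cat > ang.py <<'E'
from bar import *
s=manip.get_state(); T=quat(s['ee_rot']).as_matrix(); x=T[:,0]
yaw=np.radians(17.2); X=np.array([-np.sin(yaw),np.cos(yaw),0]);H=np.array([.4813,.161,.085])
p=s['position']-.019*x; d=p-H
print('tilt',np.arccos(-x[2]),'F',s['contact_force'].round(1),'w',s['width'])
print('grasp rel hinge x,z',d@X,d[2],'angle from pos',np.arctan2(d[2],-(d@X))-np.arctan2(.012,.165),'r',np.hypot(d@X,d[2]),'r0',np.hypot(.165,.012))
E
python3 - <<'E'
import ang
from bar import *
bar(tag='7')
a=cv2.imread('pics/scene_7.png')[150:300,270:430];b=cv2.imread('pics/side_7.png')[150:310,220:391]
cv2.imwrite('pics/c7.png',np.hstack([cv2.resize(a,(400,375)),cv2.resize(b,(400,375))]))
E
```

```text
clock: 10.42
position: [0.5308, 0.0046, 0.1123]
ee_rot: [0.623, 0.376, 0.51, -0.459]
contact_force: [1.7, 5.0, -1.1]
width: 0.0097
clock: 11.05
position: [0.5297, 0.008, 0.1286]
ee_rot: [0.648, 0.352, 0.478, -0.477]
contact_force: [0.9, 4.5, -1.3]
width: 0.0103
tilt 0.29872749674326 F [ 0.9  4.5 -1.3] w 0.010250227350240173
grasp rel hinge x,z -0.154866805554356 0.06174600281018268 angle from pos 0.30678911591976 r 0.16672221305406726 r0 0.16543578814754684
scene 73 world [0.5372 0.0205 0.1503] lx -0.152 ly range [-0.0325  0.0149] z max [0.1474 0.1503 0.153 ]
side 34 world [0.5082 0.0025 0.149 ] lx -0.1588 ly range [-0.0034  0.0323] z max [0.1464 0.149  0.1512]
```

View pics/c7.png

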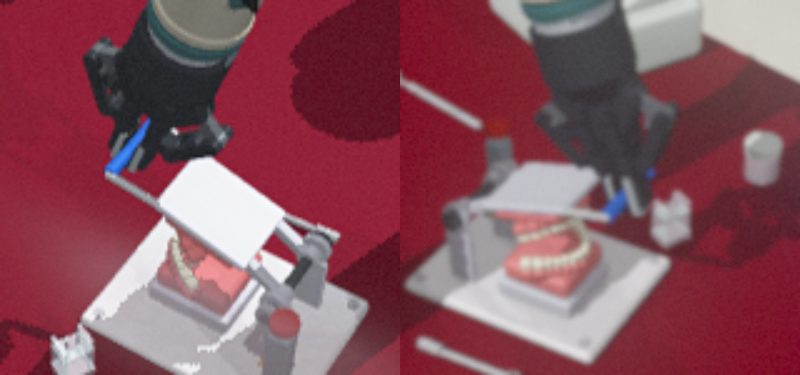

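Bar centre z is about 0.145, so the opening is near 0.30 and the bar is still between the fingers. On to just past the fourth click in smaller steps.

```bash
python3 -m crank '[[-0.41,0,0,0,-1.4,0,0.5],[-0.83,0,0,0,-2.9,0,0.5],[-1.24,0,-0.03,0,-4.3,0,0.5],[-1.24,0,-0.03,0,-4.3,0,0.5]]'; python3 ang.py;  python3 -m crank '[[-0.2,0,0,0,-0.7,0,0.5],[-0.41,0,0,0,-1.4,0,0.5],[-0.41,0,0,0,-1.4,0,0.5]]'; python3 ang.py; python3 -m crank '[[-0.2,0,0,0,-0.7,0,0.5],[-0.33,0,0,0,-1.1,0,0.5],[-0.33,0,0,0,-1.1,0,0.5]]'; python3 ang.py
```

```text
clock: 11.65
position: [0.5286, 0.0115, 0.1402]
ee_rot: [0.665, 0.334, 0.453, -0.49]
contact_force: [1.2, 3.2, -4.9]
width: 0.0099
tilt 0.3741139367442582 F [ 1.2  3.2 -4.9] w 0.009940706000716238
grasp rel hinge x,z -0.1498586245704671 0.07288938334524096 angle from pos 0.3800990886432939 r 0.16664474057887846 r0 0.16543578814754684
clock: 12.02
position: [0.5282, 0.013, 0.1443]
ee_rot: [0.671, 0.328, 0.445, -0.494]
contact_force: [0.6, 5.2, -2.0]
width: 0.01
tilt 0.39820757705333293 F [ 0.6  5.2 -2. ] w 0.009975299239704749
grasp rel hinge x,z -0.14791266238702333 0.07677432956350368 angle from pos 0.40617314772306157 r 0.1666506926908587 r0 0.16543578814754684
clock: 12.4
position: [0.5279, 0.014, 0.1471]
ee_rot: [0.675, 0.324, 0.439, -0.497]
contact_force: [3.2, 4.2, -2.7]
width: 0.0097
tilt 0.417522761374627 F [ 3.2  4.2 -2.7] w 0.009679696050019814
grasp rel hinge x,z -0.14646487915134465 0.0794518199348747 angle from pos 0.42443900551811986 r 0.16662698615705004 r0 0.16543578814754684
```

Load rose to −4.9 N at 0.38 and fell to −2 N at 0.406, which looks like the fourth click. I'll go up a bit for margin, then back down to test that the pawl carries the jaw.

```bash
python3 -m crank '[[-0.2,0,0,0,-0.7,0,0.5],[-0.2,0,0,0,-0.7,0,0.5]]'; python3 ang.py;  python3 -m crank '[[0.2,0,0,0,0.7,0,0.5],[0.4,0,0,0,1.4,0,0.5],[0.4,0,0,0,1.4,0,0.5],[0.4,0,0,0,1.4,0,0.5]]'; python3 ang.py;  python3 -m crank '[[0.15,0,0,0,0.5,0,0.5],[0.3,0,0,0,1,0,0.5],[0.3,0,0,0,1,0,0.5],[0.3,0,0,0,1,0,0.5]]'; python3 ang.py
```

```text
clock: 12.65
position: [0.5276, 0.0148, 0.149]
ee_rot: [0.678, 0.32, 0.435, -0.499]
contact_force: [3.0, 2.5, -2.7]
width: 0.0098
tilt 0.4301949537364333 F [ 3.   2.5 -2.7] w 0.009756824662410783
grasp rel hinge x,z -0.14543221281281063 0.08125192662233853 angle from pos 0.4368931670788717 r 0.16659052825257661 r0 0.16543578814754684
clock: 13.15
position: [0.5281, 0.0132, 0.1451]
ee_rot: [0.672, 0.327, 0.443, -0.495]
contact_force: [3.7, 4.1, -3.3]
width: 0.0102
tilt 0.40427069301424506 F [ 3.7  4.1 -3.3] w 0.01020148891953941
grasp rel hinge x,z -0.1475144691090844 0.07758118756782777 angle from pos 0.41157049695296877 r 0.1666714110487143 r0 0.16543578814754684
clock: 13.65
position: [0.5284, 0.0123, 0.1426]
ee_rot: [0.668, 0.332, 0.449, -0.492]
contact_force: [3.2, 5.7, 0.2]
width: 0.0095
tilt 0.386483096002865 F [3.2 5.7 0.2] w 0.009540559793256097
grasp rel hinge x,z -0.1487760232017641 0.07522023878185181 angle from pos 0.3955131956364917 r 0.16671049577675262 r0 0.16543578814754684
```

```bash
python3 -m crank '[[0.1,0,0,0,0.3,0,0.5],[0.1,0,0,0,0.3,0,0.5],[0.1,0,0,0,0.3,0,0.5]]'; python3 ang.py; python3 -m crank '[[-0.1,0,0,0,-0.3,0,0.5],[-0.1,0,0,0,-0.3,0,0.5],[-0.1,0,0,0,-0.3,0,0.5],[-0.1,0,0,0,-0.3,0,0.5]]'
python3 - <<'E'
import ang
from bar import *
bar(tag='8'); print(manip.get_state()['qd'].round(4))
a=cv2.imread('pics/scene_8.png')[150:300,270:430];b=cv2.imread('pics/side_8.png')[150:310,220:391]
cv2.imwrite('pics/c8.png',np.hstack([cv2.resize(a,(400,375)),cv2.resize(b,(400,375))]))
E
```

```text
clock: 14.02
position: [0.5284, 0.0121, 0.1419]
ee_rot: [0.667, 0.333, 0.451, -0.491]
contact_force: [1.4, 5.1, 0.2]
width: 0.0099
tilt 0.38124389745892073 F [1.4 5.1 0.2] w 0.009926400539388085
grasp rel hinge x,z -0.14914595861578142 0.07449274091192189 angle from pos 0.3906176740836018 r 0.16671438276282916 r0 0.16543578814754684
clock: 14.52
position: [0.5284, 0.0124, 0.1427]
ee_rot: [0.668, 0.332, 0.449, -0.492]
contact_force: [1.6, 4.6, 0.5]
width: 0.0097
tilt 0.3865389989320621 F [1.6 4.6 0.5] w 0.009721878400357986
grasp rel hinge x,z -0.14873482171544564 0.07529346160490126 angle from pos 0.3960166895184174 r 0.16670678615813497 r0 0.16543578814754684
scene 100 world [0.5329 0.0243 0.1638] lx -0.1453 ly range [-0.0332  0.0254] z max [0.1612 0.1638 0.1661]
side 34 world [0.5055 0.0089 0.1621] lx -0.1524 ly range [-0.033   0.0306] z max [0.1601 0.1621 0.1636]
[ 0.003  -0.0004 -0.0005  0.0014  0.      0.0023]
```

View pics/c8.png

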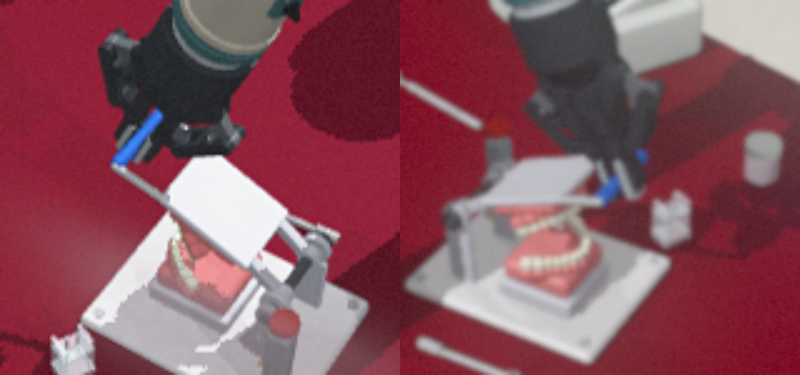

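View pics/scene_8.png

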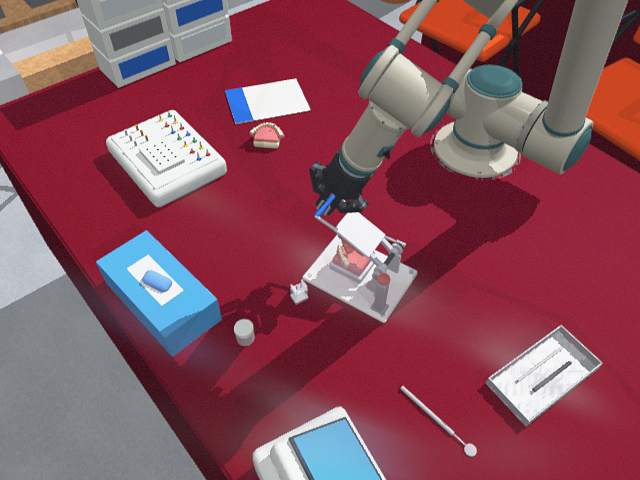

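The bar's image height suggests about 0.386 and the arm's pose about 0.396, so the evidence for the fourth click is a little soft. I'll raise to about 0.44 again and measure the bar there, then lower and measure the pawl's support properly.

```bash
python3 -m crank '[[-0.2,0,0,0,-0.7,0,0.5],[-0.41,0,0,0,-1.4,0,0.5],[-0.61,0,0,0,-2.1,0,0.5],[-0.74,0,0,0,-2.6,0,0.5],[-0.74,0,0,0,-2.6,0,0.5]]'
python3 - <<'E'
import ang
from bar import *
bar(tag='9')
E
for i in 1 2 3; do python3 -m crank '[[0.15,0,0,0,0.5,0,0.5],[0.29,0,0,0,1,0,0.5],[0.29,0,0,0,1,0,0.5],[0.29,0,0,0,1,0,0.5]]' >/dev/null; python3 ang.py; done
python3 -c "
from bar import *
bar(tag='10')"
```

```text
clock: 15.25
position: [0.5276, 0.0148, 0.1492]
ee_rot: [0.678, 0.32, 0.434, -0.5]
contact_force: [3.0, 3.6, -2.5]
width: 0.0097
tilt 0.43280351105130765 F [ 3.   3.6 -2.5] w 0.009692689095978814
grasp rel hinge x,z -0.1453380498571014 0.08142781127787015 angle from pos 0.43809052229996515 r 0.16659422914906064 r0 0.16543578814754684
scene 106 world [0.5288 0.0274 0.1699] lx -0.1421 ly range [-0.0341  0.0254] z max [0.167  0.1699 0.1726]
side 36 world [0.507  0.0126 0.1682] lx -0.1498 ly range [-0.0308  0.0321] z max [0.1653 0.1682 0.1698]
tilt 0.4146025740333573 F [ 3.8  4.2 -3.5] w 0.010168273357052468
grasp rel hinge x,z -0.14681620021955713 0.07883220734765574 angle from pos 0.4201654145128111 r 0.1666418721756716 r0 0.16543578814754684
tilt 0.39686809356946 F [ 3.8  5.6 -2. ] w 0.009795770690641187
grasp rel hinge x,z -0.14807730125972407 0.07647398594494235 angle from pos 0.4041185245821721 r 0.16665880617198217 r0 0.16543578814754684
tilt 0.3791586480204824 F [1.1 6.5 0.1] w 0.009842879918526544
grasp rel hinge x,z -0.14927356322870367 0.07428444551292636 angle from pos 0.38915810245094695 r 0.16673564563151072 r0 0.16543578814754684
scene 100 world [0.5324 0.0238 0.1625] lx -0.1461 ly range [-0.0321  0.0253] z max [0.1601 0.1625 0.165 ]
side 38 world [0.5078 0.0085 0.1615] lx -0.1536 ly range [-0.0301  0.0323] z max [0.1583 0.1615 0.163 ]
```

```bash
for i in 1 2; do python3 -m crank '[[0.1,0,0,0,0.35,0,0.5],[0.2,0,0,0,0.7,0,0.5],[0.2,0,0,0,0.7,0,0.5],[0.2,0,0,0,0.7,0,0.5]]' >/dev/null; python3 ang.py; done
python3 -c "
from bar import *
bar(tag='11')"
```

```text
tilt 0.3668274211057831 F [0.7 7.6 2.6] w 0.009429277530172668
grasp rel hinge x,z -0.1500427004231869 0.07278349105650649 angle from pos 0.37904526774760017 r 0.1667640504444971 r0 0.16543578814754684
tilt 0.35443463279724974 F [0.5 7.7 4.3] w 0.010151913703239975
grasp rel hinge x,z -0.15083606298519697 0.07124694178216813 angle from pos 0.36868193953087225 r 0.16681620008316328 r0 0.16543578814754684
scene 88 world [0.5333 0.0221 0.16  ] lx -0.1477 ly range [-0.0331  0.0255] z max [0.157  0.16   0.1625]
side 36 world [0.5069 0.0068 0.1579] lx -0.1549 ly range [-0.0324  0.0314] z max [0.1556 0.1579 0.1598]
```

Pushing down now meets a rising upward force (0 to +4.3 N below 0.40), so the pawl is in at the fourth click and slightly springy. I'll return to about 0.42, just above the click and far below the fifth, and hold.

```bash
python3 -m crank '[[-0.2,0,0,0,-0.7,0,0.5],[-0.41,0,0,0,-1.4,0,0.5],[-0.61,0,0,0,-2.1,0,0.5],[-0.83,0,0,0,-2.9,0,0.5],[-0.83,0,0,0,-2.9,0,0.5]]'; python3 -m crank '[[0,0,0,0,0,0,0.5],[0,0,0,0,0,0,0.5],[0,0,0,0,0,0,0.5],[0,0,0,0,0,0,0.5],[0,0,0,0,0,0,0.5]]'
python3 - <<'E'
import ang
from bar import *
bar(tag='12'); print(manip.get_state()['qd'].round(4))
E
```

```text
clock: 18.68
position: [0.5281, 0.0133, 0.1453]
ee_rot: [0.672, 0.327, 0.443, -0.495]
contact_force: [3.4, 4.8, -2.3]
width: 0.0099
clock: 19.3
position: [0.5281, 0.0133, 0.1452]
ee_rot: [0.672, 0.327, 0.443, -0.495]
contact_force: [3.2, 5.0, -2.2]
width: 0.0097
tilt 0.405292769434686 F [ 3.2  5.  -2.2] w 0.009669800728963387
grasp rel hinge x,z -0.14748157803955556 0.07764135219555114 angle from pos 0.41198184396775595 r 0.1666703195886752 r0 0.16543578814754684
scene 98 world [0.5294 0.0258 0.1659] lx -0.144 ly range [-0.0322  0.0246] z max [0.1636 0.1659 0.1687]
side 34 world [0.5053 0.0097 0.1643] lx -0.1514 ly range [-0.0316  0.031 ] z max [0.1615 0.1643 0.1658]
[-0.0017  0.0015  0.0005  0.0017 -0.0009 -0.0005]
```

View pics/side_12.png

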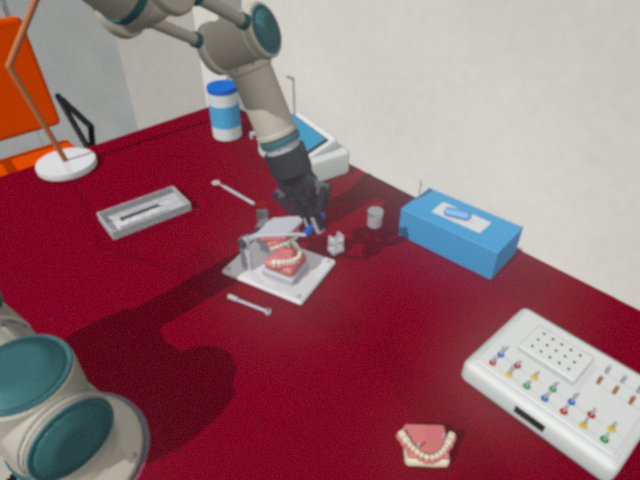

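The bar is held at (315,225). The stand (336,243), jar (375,217), wrench (248,303) and tray (145,212) are where they were at the start. Handing in.

```bash
python3 -c "
from rig import manip
print(manip.sign_off())"
```

```text
the job is handed in; nothing more can be done
None
```

I pressed the button and held it until the jaw was fully shut, let it come up, then gripped the blue bar and raised the jaw to the fourth click. I handed in at about 19 s, still holding the bar and steady.

- **Shut:** the top of the bar was at z = 0.102 m, as expected when shut, and it stayed there after the button came up.
- **Fourth click:** the load rose to about 5 N at 0.38 rad, then eased to 2 N at 0.406. Pushing the handle below 0.40 met a rising upward force of up to 4.3 N, so the pawl is carrying the jaw. I never went above about 0.44, well short of the fifth click at 0.50.
- **Final hold:** the arm's pose gives 0.405 to 0.412 rad and the bar's height in the images about 0.40. At 0.40 and below the images had read about 0.01 rad lower than the arm. The pawl gives slightly, so the bar sank a few millimetres while I tested it.
- **Other items:** by eye, everything looked where it started in the last pictures; I did not measure those positions.
- **Forces:** the force readings I took stayed below about 10 N.

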